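# Refit the heat knob on a donated table hob

### The job

The heat knob has come off this donated table hob: pick it up, set it on the bare D-shaped spindle, find the flat by turning it under light pressure, and push it on until it snaps fully home. Then turn it back to off, with its pointer on the off mark just like the other knob, and let go. Never force it, and leave the other knob and the things on the table as they are.

Things in the scene. Friction and masses are not known exactly. Their poses are not given: they have to be found in the camera images.
- knob: The loose black heat knob, 65 to 120 g, on its skirt on the table: skirt 44 mm across, 8 mm high, with a bar grip above it, 16 mm wide (own y), from 19 mm behind the axis to 25 mm ahead of it (own x), its top 34 mm above the underside. Own +x is the pointer: the longer end of the bar, with a white line. Origin: centre of the underside, on the bore's axis; z up.
- bore (a point): Mouth of the D-shaped bore in the middle of the heat knob's underside (same point and axes as knob): 10.6 mm round, 7.1 mm over its one flat, 17.5 mm deep. The flat lies on the pointer (+x) side, facing the axis.
- hob: Brushed steel table hob, fixed, 330 mm (own x) by 270 mm (own y), deck 75 mm above the table. A round cast plate on the +x part; along the -x edge two controls 130 mm apart: the bare spindle on own -y, the timer knob on own +y. Own +x is where a knob points when off. Origin: centre of the underside.
- seat (a point): Centre of the top of the black collar (30 mm across, 2 mm high) round the spindle's foot, on its axis, 77 mm above the table; axes as the hob's. Fully home, the knob's underside lies on the collar and its origin is at this point. More than 40 N between the knob and the hob or spindle would harm the control.
- spindle_top (a point): On the spindle's axis at its top, 16 mm above the seat; axes as the hob's, not turning with it. 10 mm round, 6.5 mm over its one flat. A knob put on off the flat rests up here. Within 0.1 rad of the flat it drops freely, within about 0.3 rad it drops but binds (turn it to ease it), to 9 mm above the seat, where a spring catch holds it, gives way at 6 to 12 N and snaps in over the last 2.5 mm.
- off_mark (a point): Black dash on the deck, 34.5 mm ahead (hob's +x) of the spindle's axis: the pointer stands at it when off; dots for the heat follow clockwise. The spindle's flat faces where the pointer belongs and was left 0.35 to 2.3 rad clockwise (from above) of off, not measured. It turns stiffly (0.04 N m), stays where left, and stops 0.12 rad anticlockwise of off.
- timer_nose (a point): Pointer end of the other (timer) knob, of the same shape, already home and standing at off: on the end of its bar, 25 mm ahead of its axis and 30 mm above its collar. Its axis is 130 mm from the seat towards the hob's +y.
- mug: A blue mug, 72 mm across, 80 mm high, handle to its own +y. Origin: centre of its underside.
- jar: A glass jar with a steel cap, 68 mm across, 85 mm high. Origin: centre of its underside.
- bowl: A wooden bowl, 120 mm across, 50 mm high. Origin: centre of its underside.
Mind the look-alikes: they are no part of the job. There is more than one size of the knob; the job needs the smaller.

How it is judged:
On the way:
1. the knob is snapped fully home on the spindle: its underside within 2 mm of the collar, on the axis within 2 mm and upright (z of knob in the frame of seat below 0.002 m and horizontal distance between knob and seat below 0.002 m and angle between knob's own z axis and vertical below 0.08 rad), for 0.2 s.
At the end, for the whole second after the job is handed in: The knob sits on the spindle with its underside within 2 mm of the collar, within 2 mm of the axis and upright within 0.08 rad, points along the hob's +x (off) within 0.2 rad, and is at rest (all of step 1 and angle between the x axis of knob and the x axis of hob, either way round below 0.2 rad and linear speed of knob below 0.01 m/s and angular speed of knob below 0.1 rad/s); the robot touches nothing.
It fails at once if the knob is forced: more than 40 N between it and the hob or its spindle (contact force between knob and hob above 40 N).
It fails at once if the other knob is turned: its pointer end moves more than 6 mm (distance of timer_nose from where it was at the start of the episode above 0.006 m).
It fails at once if the mug, jar or bowl is moved more than 30 mm (distance of any of mug, jar, bowl from where it was at the start of the episode above 0.03 m).
It also fails if it takes over 64 s, if anything falls off the work surface, if the arm or the gripper's body presses on something with over 40 N, if the wrist force passes 120 N, or if a joint passes its speed limit or range.

### The arm

A 6-joint arm with a two-finger parallel gripper is mounted at the origin on the work surface. World frame = base frame: x ahead of the robot, y to its left, z up, the work surface at z = 0. Lengths are in m, angles in rad, forces in N, time in s.
With the tool pointing down it reaches from about 0.25 to 0.775 m from the base axis. Payload 4 kg.
Tool frame: the origin (TCP) lies midway between the tips of the shut fingers; the grasp point (between the pads) lies 19 mm behind it; z points along the fingers, y is the line along which they close (so a half turn about z gives the same grasp; the last joint's range is limited). The gripper opens to 85 mm and grips with 20 to 120 N. Pads are 22 mm wide; open, the fingers measure 114 mm over their backs; the gripper's body (76 mm by 85 mm) begins 54 mm behind the grasp point. The pads swing forward as they close: fully open they stand 13 mm farther back than shut.
Start: joints at [1.195, 0.087, 1.371, -0, 1.684, -0.103], TCP at [0.148, 0.53, 0.231] pointing down, gripper open.
Joint ranges: [-3.1, 3.1], [-0.76, 2.03], [0.27, 2.55], [-1.08, 4.22], [0.17, 2.65], [-2.57, 2.57]. Speed limits (rad/s): [2.79, 2.79, 3.14, 3.14, 3.14, 3.14].

### API

Orientations are given as a 3x3 rotation matrix whose columns are the frame's x, y, z axes.
In Python, from workcell import bot gives the robot as it stands.
- The arm moves only by the tool jog_arm, never from a script. Its argument "commands" is a list of rows, each an object of numbers: "gripper": the closure, from 0 (fully open) to 1 (shut); "tx", "ty", "tz": the shift along the tool's x, y, z in m; "ax", "ay", "az": the turn, a rotation vector about the tool's x, y, z in degrees. In form: [{"gripper": .., "tx": .., "ty": .., "tz": .., "ax": .., "ay": .., "az": ..}, ...]. A call has 1 to 12 rows; each row is the pose to reach, as a shift and turn from the pose commanded when the call began, along the tool's axes at that moment; what a row does not reach only later rows make up. A row lasts 1/12 s, in which the tool goes at most 41.7 mm and 7.16 degrees, less where a joint would pass 70% of its speed; a pose out of reach is approached as far as the arm can. A call with a gripper value outside its range is refused whole. The fingers move at their own pace and stop on an object; "squeeze" is the grip in N (left out, the last holds). Time passes only in rows, so rows that repeat a pose let the fingers close. It gives the time, the measured TCP pose, the force, the opening and the grip force at its end, in the units of the state.
- bot.read_state(): the state, without advancing time (a new reading comes with each control period).
- bot.snapshot(name): name is "scene" or "top"; returns (picture, depth): 420x560x3 uint8, red, green, blue; 420x560 float32, m along the optical axis (not along the pixel's ray), 0 where there is no reading.
- bot.camera_params(name): a dict with "intrinsics" (3x3 intrinsics, pixels), "cam_to_world" (4x4, takes a point from camera to world coordinates). Camera axes: x right, y up, looking along -z (the intrinsics and any distortion apply to the point x, -y, -z); pixel columns grow to the right and rows downward; lengths in m; the calibration is good to about 2 mm. A picture is of the moment at which its call begins. camera_params takes no time and is no camera call.
- bot.sign_off(): hands the job in; it is judged then, once.
The state is a dict: "time_s": time; "joints": joint angles; "joint_vel": joint speeds; "tau": joint torques, N m; "ee_pos": TCP position; "eef_rot": TCP orientation; "wrist_force": force on the tool from outside, world axes, zero at the start; "torque": the same for the moment, N m; "finger_gap": opening from 0.0 (shut) to 1.0 (fully open); "grip_force": force on a finger pad.
Only numpy, scipy, OpenCV 4.12 (cv2) and the standard library are available. Lean on these libraries where they do the work, as an engineer would, in place of code of your own. Each camera call takes 0.05 s, during which the arm holds its last target. There are 200 camera calls.

## Working session

There is one attempt and no reset: what is moved stays moved. The work goes in short steps, Python scripts to look and compute and a tool call to move; the robot and the scene stay as the last step left them, time stands still between calls to the robot, and variables do not carry over. Pictures are saved under pics/ and viewed, at most 10 in all, crops included, and the job is handed in when it is done.

Besides the shell and the picture viewer there is one more tool, called after ">>>" in YAML: its name, and indented under it one key for each argument. jog_arm: Moves the arm, as the interface text tells. Its arguments: {"type":"object","properties":{"commands":{"type":"array"},"squeeze":{"type":"number"}},"required":["commands"]}

```bash
mkdir -p pics; ls; cat > h.py <<'E'
import numpy as np, cv2
from workcell import bot
def snap(n,save=None):
    im,d=bot.snapshot(n)
    if save: cv2.imwrite('pics/'+save+'.png',im[:,:,::-1])
    return im,d
def pts(n,d):
    p=bot.camera_params(n);K=np.array(p['intrinsics']);T=np.array(p['cam_to_world'])
    v,u=np.mgrid[:d.shape[0],:d.shape[1]]
    c=np.stack([(u-K[0,2])/K[0,0]*d,-(v-K[1,2])/K[1,1]*d,-d],-1)
    w=c@T[:3,:3].T+T[:3,3]; w[d==0]=np.nan
    return w
def ray(n,u,v,z):
    p=bot.camera_params(n);K=np.array(p['intrinsics']);T=np.array(p['cam_to_world'])
    r=T[:3,:3]@np.array([(u-K[0,2])/K[0,0],-(v-K[1,2])/K[1,1],-1]);o=T[:3,3]
    return o+r*(z-o[2])/r[2]
E
python3 - <<'E'
from h import *
np.set_printoptions(precision=4,suppress=True)
for n in('top','scene'):
    im,d=snap(n,n+'0'); np.savez('pics/'+n+'0.npz',im=im,d=d)
    print(bot.camera_params(n))
print(bot.read_state())
E
```

```text
pics
{'intrinsics': array([[423.5031,   0.    , 279.3463],
       [  0.    , 423.5031, 210.0733],
       [  0.    ,   0.    ,   1.    ]]), 'cam_to_world': array([[ 0.0229,  0.9984, -0.052 ,  0.5103],
       [-0.9996,  0.022 , -0.0175,  0.019 ],
       [-0.0164,  0.0524,  0.9985,  1.2842],
       [ 0.    ,  0.    ,  0.    ,  1.    ]])}
{'intrinsics': array([[386.1891,   0.    , 278.8593],
       [  0.    , 386.1891, 209.3342],
       [  0.    ,   0.    ,   1.    ]]), 'cam_to_world': array([[ 0.7336, -0.4756,  0.4854,  1.0977],
       [ 0.6795,  0.5181, -0.5194, -0.5302],
       [-0.0044,  0.7109,  0.7033,  0.8702],
       [ 0.    ,  0.    ,  0.    ,  1.    ]])}
{'time_s': 0.1, 'joints': array([ 1.1949,  0.0879,  1.3721,  0.    ,  1.6836, -0.1031]), 'joint_vel': array([ 0.0006, -0.0006, -0.0043, -0.0022,  0.001 , -0.0004]), 'tau': array([  0.0024, -35.3016, -31.4218,  -0.0002,   0.0079,  -0.    ]), 'ee_pos': array([0.148 , 0.5292, 0.2302]), 'eef_rot': array([[-0.963 ,  0.2694, -0.0007],
       [ 0.2694,  0.963 , -0.0019],
       [ 0.0002, -0.002 , -1.    ]]), 'wrist_force': array([ 0.0006, -0.0037, -0.2167]), 'torque': array([-0.0205,  0.0244,  0.017 ]), 'grip_force': 0.0, 'finger_gap': 0.9979238028884742}
```

View pics/top0.png

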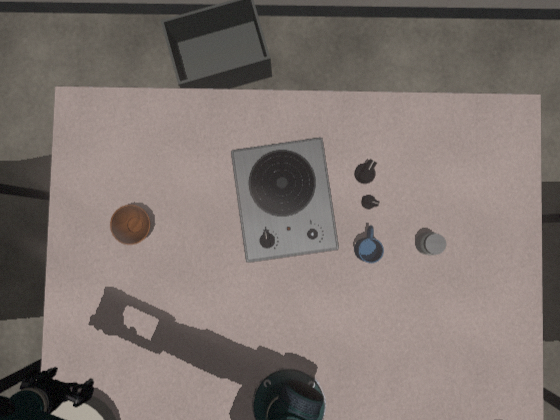

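View pics/scene0.png

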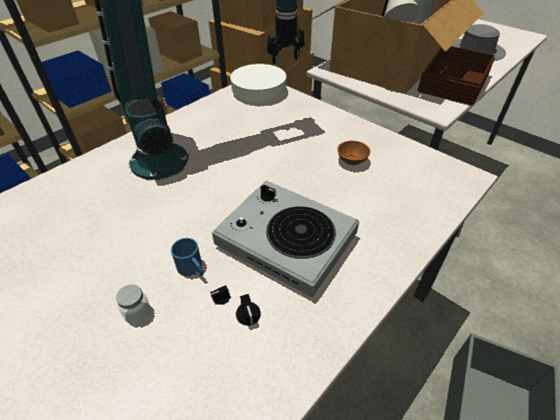

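The top view shows the hob with the bare spindle at (312,234), the timer knob at (267,239), the small loose knob at (369,202), and the larger look-alike at (365,172). The mug is close by at (368,245). Next I'll measure from masks and height.

```bash
cat > m.py <<'E'
from h import *
np.set_printoptions(precision=4,suppress=True)
for n in('top','scene'):
    f=np.load('pics/%s0.npz'%n);im,d=f['im'],f['d'];w=pts(n,d)
    if n=='top':
        # hob deck
        z=w[...,2]
        m=((z>.06)&(z<.09)).astype(np.uint8);m[:, :200]=0;m[270:]=0;m[:100]=0
        k,l,s,c=cv2.connectedComponentsWithStats(m);i=1+s[1:,4].argmax()
        P=w[l==i];print('deck z',np.median(P[:,2]))
        r=cv2.minAreaRect((P[:,:2]*1000).astype(np.float32));print('hob',r)
    dark=((im.max(2)<75)&(w[...,2]<.05)&(w[...,2]>.004)&(abs(w[...,0]-.53)<.15)&(w[...,1]<-.12)&(w[...,1]>-.3)).astype(np.uint8)
    k,l,s,c=cv2.connectedComponentsWithStats(dark)
    for i in range(1,k):
        if s[i,4]>15:
            P=w[l==i];print(n,s[i],c[i],P.mean(0),P.min(0),P.max(0))
            H=P[P[:,2]>.028]
            if len(H)>4: print(' top',len(H),H.mean(0),cv2.minAreaRect((H[:,:2]*1000).astype(np.float32)))
    T=(abs(w[...,0]-.44)<.06)&(w[...,1]>-.12)&(w[...,1]<.1)&(w[...,2]>.083)
    k,l,s,c=cv2.connectedComponentsWithStats(T.astype(np.uint8))
    for i in range(1,k): print(n,'deck thing',s[i],c[i],w[l==i].mean(0),w[l==i][:,2].max())
a=cv2.imread('pics/top0.png');b=cv2.imread('pics/scene0.png')
A=cv2.resize(a[150:270,240:400],None,fx=5,fy=5,interpolation=cv2.INTER_CUBIC)
cv2.imwrite('pics/topc.png',A)
B=cv2.resize(b[175:325,205:265+5],(260,600),interpolation=cv2.INTER_CUBIC)
C=cv2.resize(b[265:325,200:270],(540,463),interpolation=cv2.INTER_CUBIC);C=cv2.copyMakeBorder(C,0,137,0,0,cv2.BORDER_CONSTANT)
cv2.imwrite('pics/scenec.png',np.hstack([B,C]))
E
python3 m.py
```

```text
deck z 0.07565490100791539
hob ((605.2559814453125, 27.549270629882812), (330.3226013183594, 270.0565185546875), 9.437252044677734)
top [356 176  18   7  77] [364.1558 179.1558] [ 0.6733 -0.2089  0.0282] [ 0.6648 -0.2389  0.0044] [ 0.6799 -0.1884  0.05  ]
 top 37 [ 0.6734 -0.2043  0.0449] ((675.6412963867188, -204.1307830810547), (22.97652244567871, 13.13611888885498), 64.30374908447266)
top [362 195  16  14 141] [368.3617 201.5957] [ 0.6073 -0.2236  0.0204] [ 0.5888 -0.2467  0.004 ] [ 0.6285 -0.206   0.0393]
 top 64 [ 0.6077 -0.2255  0.0335] ((607.0701293945312, -228.07861328125), (41.38020324707031, 15.428793907165527), 72.37714385986328)
top [354 226  17  32  82] [361.622  240.7561] [ 0.4905 -0.2038  0.0275] [ 0.443  -0.2276  0.004 ] [ 0.5342 -0.1849  0.05  ]
 top 35 [ 0.4858 -0.1992  0.0388] ((490.0364685058594, -205.02496337890625), (19.903697967529297, 95.40930938720703), 63.111202239990234)
top [367 240  14  22  83] [375.5422 252.3373] [ 0.4573 -0.2457  0.0246] [ 0.4329 -0.2537  0.004 ] [ 0.4938 -0.2243  0.0495]
 top 34 [ 0.4615 -0.2462  0.0396] ((461.7220764160156, -241.33628
[... 1231 characters left out ...]
36 -0.2417  0.0291] [ 0.465  -0.2592  0.0052] [ 0.5363 -0.2179  0.0499]
 top 112 [ 0.4959 -0.2415  0.0389] ((497.47222900390625, -235.5876007080078), (77.34148406982422, 24.197797775268555), 24.449687957763672)
scene [211 286  19  18 226] [220.9469 295.3142] [ 0.6149 -0.2321  0.0209] [ 0.5956 -0.2545  0.0043] [ 0.6301 -0.2094  0.037 ]
 top 85 [ 0.6104 -0.2306  0.034 ] ((607.5623168945312, -231.95030212402344), (42.28819274902344, 17.17486572265625), 71.65096282958984)
scene [236 304   7  11  34] [239.1176 309.2059] [ 0.6748 -0.2254  0.0137] [ 0.666  -0.239   0.0099] [ 0.6796 -0.2148  0.0374]
scene deck thing [260 185  13  15 127] [264.5984 191.5276] [0.484  0.065  0.1002] 0.11446486755484087
```

View pics/topc.png

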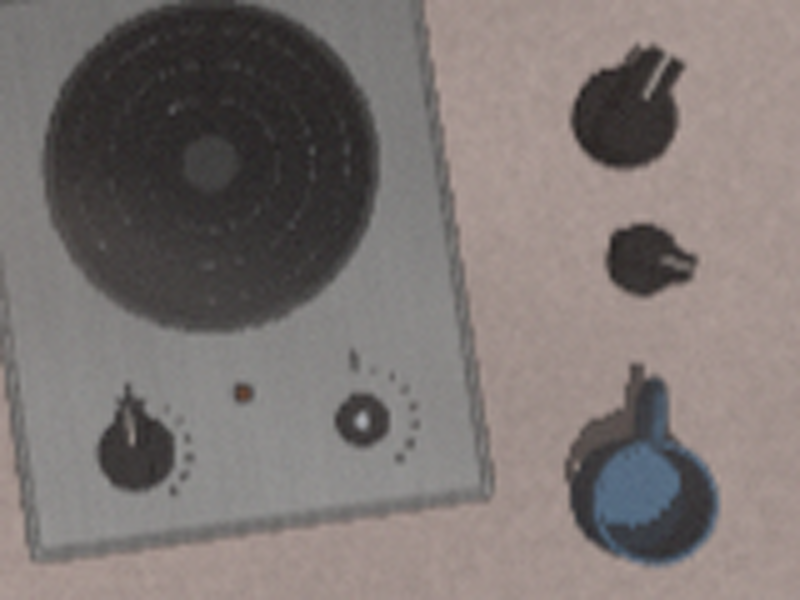

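View pics/scenec.png

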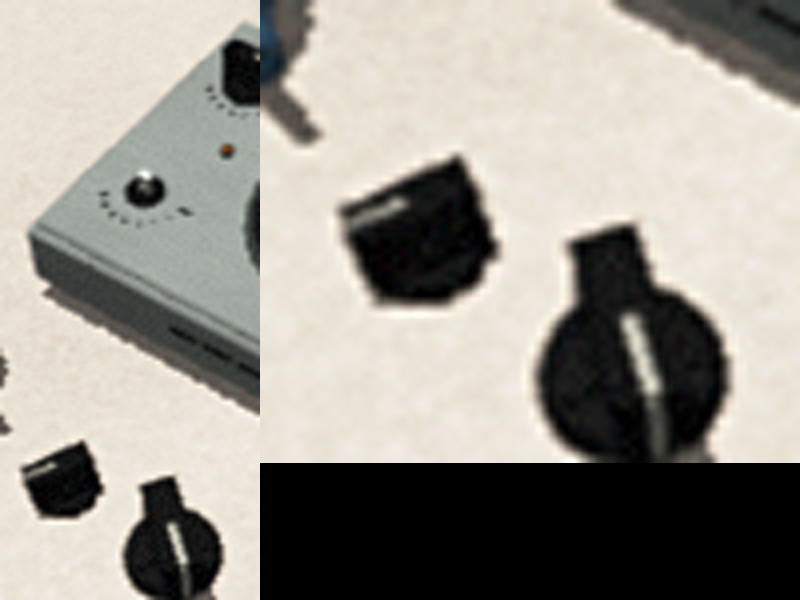

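The crops show the small knob's white line at the right-hand end, so the pointer lies along -y and slightly -x. The larger knob is clearly separate. In the top image the spindle's bright top is at about (312.4,234) and the off dash at about (311,222). Next: rays for the seat, and the move numbers.

```bash
cat >> h.py <<'E'
def plan(x,y,z,xyaw):
    s=bot.read_state();R=np.array(s['eef_rot']);t=R.T@(np.array([x,y,z])-s['ee_pos'])
    c=np.degrees(np.arctan2(R[1,0],R[0,0]));return np.round(t,4),'az',round((c-xyaw+180)%360-180,2)
E
cat > m2.py <<'E'
from h import *
np.set_printoptions(precision=4,suppress=True)
a=np.radians(9.44);ux=np.array([np.cos(a),np.sin(a)]);uy=np.array([-ux[1],ux[0]]);hc=np.array([.6053,.0275])
def loc(p): q=p[:2]-hc; return p,np.array([q@ux,q@uy])
for n,box in(('top',(296,218,330,250)),('scene',(228,208,256,236))):
    f=np.load('pics/%s0.npz'%n);im=f['im'];x0,y0,x1,y1=box
    c=im[y0:y1,x0:x1].astype(int)
    g=c.max(2); m=(g<70).astype(np.uint8)
    k,l,s,cc=cv2.connectedComponentsWithStats(m);i=1+s[1:,4].argmax()
    cnt,_=cv2.findContours((l==i).astype(np.uint8),0,2);cn=max(cnt,key=len)
    e=cv2.fitEllipse(cn);print(n,'collar',s[i],e,loc(ray(n,e[0][0]+x0,e[0][1]+y0,.077)))
    b=(cv2.dilate((l==i).astype(np.uint8),np.ones((5,5)))>0)&(g>=g[int(e[0][1])-4:int(e[0][1])+5,int(e[0][0])-4:int(e[0][0])+5].max()*.85)
    v,u=np.nonzero(b&(np.hypot(*(np.mgrid[:g.shape[0],:g.shape[1]]-np.array([e[0][1],e[0][0]])[:,None,None]))<7))
    print(' bright',u.mean()+x0,v.mean()+y0,len(u),loc(ray(n,u.mean()+x0,v.mean()+y0,.093)))
print(loc(ray('top',267,241,.08)))
print(plan(.608,-.227,.14,72))
E
python3 m2.py
```

```text
top collar [11 11 10 10 55] ((15.942219734191895, 15.553919792175293), (8.806660652160645, 9.279031753540039), 88.32978057861328) (array([ 0.5084, -0.054 ,  0.077 ]), array([-0.1089, -0.0645]))
 bright 312.0 233.5 2 (array([ 0.5086, -0.0532,  0.093 ]), array([-0.1086, -0.0637]))
scene collar [ 9 12  9  7 49] ((12.609171867370605, 14.866151809692383), (6.2541303634643555, 9.281238555908203), 85.8592758178711) (array([ 0.5077, -0.0572,  0.077 ]), array([-0.1101, -0.0676]))
 bright 240.5 218.0 2 (array([ 0.5057, -0.0541,  0.093 ]), array([-0.1116, -0.0642]))
(array([0.4844, 0.0732, 0.08  ]), array([-0.1117,  0.0649]))
(array([-0.6467, -0.6042,  0.0913]), 'az', np.float64(92.37))
```

>>> jog_arm:
  commands:
    - {"gripper": 0.65, "tx": -0.647, "ty": -0.604, "tz": 0.0, "az": 92}
    - {"gripper": 0.65, "tx": -0.647, "ty": -0.604, "tz": 0.0, "az": 92}
    - {"gripper": 0.65, "tx": -0.647, "ty": -0.604, "tz": 0.0, "az": 92}
    - {"gripper": 0.65, "tx": -0.647, "ty": -0.604, "tz": 0.0, "az": 92}
    - {"gripper": 0.65, "tx": -0.647, "ty": -0.604, "tz": 0.0, "az": 92}
    - {"gripper": 0.65, "tx": -0.647, "ty": -0.604, "tz": 0.0, "az": 92}
    - {"gripper": 0.65, "tx": -0.647, "ty": -0.604, "tz": 0.0, "az": 92}
    - {"gripper": 0.65, "tx": -0.647, "ty": -0.604, "tz": 0.0, "az": 92}
    - {"gripper": 0.65, "tx": -0.647, "ty": -0.604, "tz": 0.0, "az": 92}
    - {"gripper": 0.65, "tx": -0.647, "ty": -0.604, "tz": 0.0, "az": 92}
    - {"gripper": 0.65, "tx": -0.647, "ty": -0.604, "tz": 0.0, "az": 92}
    - {"gripper": 0.65, "tx": -0.647, "ty": -0.604, "tz": 0.0, "az": 92}

```text
invalid input
```

>>> jog_arm:
  commands:
    - {"gripper": 0.65, "tx": -0.647, "ty": -0.604, "tz": 0.0, "ax": 0, "ay": 0, "az": 92}
    - {"gripper": 0.65, "tx": -0.647, "ty": -0.604, "tz": 0.0, "ax": 0, "ay": 0, "az": 92}
    - {"gripper": 0.65, "tx": -0.647, "ty": -0.604, "tz": 0.0, "ax": 0, "ay": 0, "az": 92}
    - {"gripper": 0.65, "tx": -0.647, "ty": -0.604, "tz": 0.0, "ax": 0, "ay": 0, "az": 92}
    - {"gripper": 0.65, "tx": -0.647, "ty": -0.604, "tz": 0.0, "ax": 0, "ay": 0, "az": 92}
    - {"gripper": 0.65, "tx": -0.647, "ty": -0.604, "tz": 0.0, "ax": 0, "ay": 0, "az": 92}
    - {"gripper": 0.65, "tx": -0.647, "ty": -0.604, "tz": 0.0, "ax": 0, "ay": 0, "az": 92}
    - {"gripper": 0.65, "tx": -0.647, "ty": -0.604, "tz": 0.0, "ax": 0, "ay": 0, "az": 92}
    - {"gripper": 0.65, "tx": -0.647, "ty": -0.604, "tz": 0.0, "ax": 0, "ay": 0, "az": 92}
    - {"gripper": 0.65, "tx": -0.647, "ty": -0.604, "tz": 0.0, "ax": 0, "ay": 0, "az": 92}
    - {"gripper": 0.65, "tx": -0.647, "ty": -0.604, "tz": 0.0, "ax": 0, "ay": 0, "az": 92}
    - {"gripper": 0.65, "tx": -0.647, "ty": -0.604, "tz": 0.0, "ax": 0, "ay": 0, "az": 92}
  squeeze: 40

```text
time_s: 1.1
ee_pos: [0.4085, 0.1006, 0.2311]
eef_rot: [[0.207, 0.978, 0.0], [0.978, -0.207, 0.0], [0.0, -0.0, -1.0]]
wrist_force: [1.0, 1.5, -0.4]
finger_gap: 0.349
grip_force: 0.0
```

```bash
cat > p.py <<'E'
import sys
from h import *
print(plan(*map(float,sys.argv[1:])));s=bot.read_state()
for k in('time_s','ee_pos','wrist_force','finger_gap','joints','eef_rot'):print(k,np.round(s[k],4).tolist())
E
python3 p.py .608 -.227 .14 72
```

```text
(array([-0.2793,  0.2629,  0.091 ]), 'az', np.float64(6.06))
time_s 1.1
ee_pos [0.4085, 0.1006, 0.2311]
wrist_force [0.9687, 1.5068, -0.4263]
finger_gap 0.3491
joints [0.1063, -0.2056, 1.6488, 0.0003, 1.6983, 0.3147]
eef_rot [[0.2069, 0.9784, 0.0], [0.9784, -0.2069, 0.0003], [0.0003, -0.0, -1.0]]
```

>>> jog_arm:
  commands:
    - {"gripper": 0.65, "tx": -0.279, "ty": 0.263, "tz": 0.0, "ax": 0, "ay": 0, "az": 6}
    - {"gripper": 0.65, "tx": -0.279, "ty": 0.263, "tz": 0.0, "ax": 0, "ay": 0, "az": 6}
    - {"gripper": 0.65, "tx": -0.279, "ty": 0.263, "tz": 0.0, "ax": 0, "ay": 0, "az": 6}
    - {"gripper": 0.65, "tx": -0.279, "ty": 0.263, "tz": 0.0, "ax": 0, "ay": 0, "az": 6}
    - {"gripper": 0.65, "tx": -0.279, "ty": 0.263, "tz": 0.0, "ax": 0, "ay": 0, "az": 6}
    - {"gripper": 0.65, "tx": -0.279, "ty": 0.263, "tz": 0.0, "ax": 0, "ay": 0, "az": 6}
    - {"gripper": 0.65, "tx": -0.279, "ty": 0.263, "tz": 0.0, "ax": 0, "ay": 0, "az": 6}
    - {"gripper": 0.65, "tx": -0.279, "ty": 0.263, "tz": 0.0, "ax": 0, "ay": 0, "az": 6}
    - {"gripper": 0.65, "tx": -0.279, "ty": 0.263, "tz": 0.09, "ax": 0, "ay": 0, "az": 6}
    - {"gripper": 0.65, "tx": -0.279, "ty": 0.263, "tz": 0.09, "ax": 0, "ay": 0, "az": 6}
    - {"gripper": 0.65, "tx": -0.279, "ty": 0.263, "tz": 0.09, "ax": 0, "ay": 0, "az": 6}
    - {"gripper": 0.65, "tx": -0.279, "ty": 0.263, "tz": 0.09, "ax": 0, "ay": 0, "az": 6}

```text
time_s: 2.1
ee_pos: [0.6069, -0.2241, 0.1328]
eef_rot: [[0.304, 0.952, -0.013], [0.953, -0.304, 0.005], [0.001, -0.014, -1.0]]
wrist_force: [-1.5, 0.5, -2.0]
finger_gap: 0.351
grip_force: 0.0
```

>>> jog_arm:
  commands:
    - {"gripper": 0.65, "tx": 0, "ty": 0, "tz": 0, "ax": 0, "ay": 0, "az": 0}
    - {"gripper": 0.65, "tx": 0, "ty": 0, "tz": 0, "ax": 0, "ay": 0, "az": 0}

```text
time_s: 2.27
ee_pos: [0.6104, -0.2231, 0.143]
eef_rot: [[0.301, 0.953, 0.002], [0.953, -0.301, -0.0], [0.0, 0.002, -1.0]]
wrist_force: [0.4, 0.5, 1.2]
finger_gap: 0.347
grip_force: 0.0
```

```bash
python3 p.py .6083 -.2271 .011 72
```

```text
(array([-0.0045, -0.0011,  0.132 ]), 'az', np.float64(0.45))
time_s 2.2667
ee_pos [0.6104, -0.2231, 0.143]
wrist_force [0.4418, 0.4701, 1.1611]
finger_gap 0.3474
joints [-0.4378, 0.3374, 1.249, 0.0004, 1.5532, -0.1316]
eef_rot [[0.3015, 0.9535, 0.002], [0.9535, -0.3015, -0.0005], [0.0002, 0.0021, -1.0]]
```

>>> jog_arm:
  commands:
    - {"gripper": 0.65, "tx": -0.0045, "ty": -0.001, "tz": 0.03, "ax": 0, "ay": 0, "az": 0.4}
    - {"gripper": 0.65, "tx": -0.0045, "ty": -0.001, "tz": 0.06, "ax": 0, "ay": 0, "az": 0.4}
    - {"gripper": 0.65, "tx": -0.0045, "ty": -0.001, "tz": 0.09, "ax": 0, "ay": 0, "az": 0.4}
    - {"gripper": 0.65, "tx": -0.0045, "ty": -0.001, "tz": 0.105, "ax": 0, "ay": 0, "az": 0.4}
    - {"gripper": 0.65, "tx": -0.0045, "ty": -0.001, "tz": 0.12, "ax": 0, "ay": 0, "az": 0.4}
    - {"gripper": 0.65, "tx": -0.0045, "ty": -0.001, "tz": 0.1295, "ax": 0, "ay": 0, "az": 0.4}
    - {"gripper": 0.65, "tx": -0.0045, "ty": -0.001, "tz": 0.1295, "ax": 0, "ay": 0, "az": 0.4}
    - {"gripper": 0.65, "tx": -0.0045, "ty": -0.001, "tz": 0.1295, "ax": 0, "ay": 0, "az": 0.4}
    - {"gripper": 0.65, "tx": -0.0045, "ty": -0.001, "tz": 0.1295, "ax": 0, "ay": 0, "az": 0.4}

```text
time_s: 3.02
ee_pos: [0.6091, -0.2278, 0.0145]
eef_rot: [[0.308, 0.951, 0.004], [0.951, -0.308, -0.002], [-0.0, 0.004, -1.0]]
wrist_force: [0.7, -1.1, -0.5]
finger_gap: 0.348
grip_force: 0.0
```

```bash
python3 p.py .6083 -.2271 .0125 72; python3 - <<'E'
from h import *
im,d=snap('scene');cv2.imwrite('pics/g1.png',cv2.resize(im[220:340,160:300,::-1],(700,600),interpolation=cv2.INTER_CUBIC))
E
```

```text
(array([ 0.0004, -0.001 ,  0.002 ]), 'az', np.float64(0.06))
time_s 3.0167
ee_pos [0.6091, -0.2278, 0.0145]
wrist_force [0.7211, -1.1413, -0.5198]
finger_gap 0.3484
joints [-0.445, 0.43, 1.3913, 0.0001, 1.316, -0.1319]
eef_rot [[0.3081, 0.9513, 0.004], [0.9514, -0.3081, -0.0018], [-0.0004, 0.0043, -1.0]]
```

View pics/g1.png

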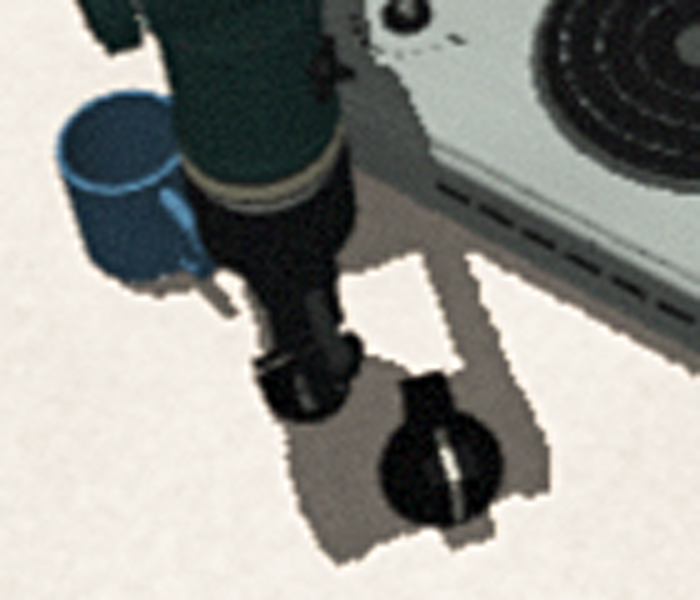

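The fingers straddle the small knob at about (305,380), clear of the mug and the big knob. I'll lower slightly and close.

>>> jog_arm:
  commands:
    - {"gripper": 0.65, "tx": 0, "ty": -0.001, "tz": 0.003, "ax": 0, "ay": 0, "az": 0}
    - {"gripper": 0.65, "tx": 0, "ty": -0.001, "tz": 0.004, "ax": 0, "ay": 0, "az": 0}
    - {"gripper": 0.65, "tx": 0, "ty": -0.001, "tz": 0.004, "ax": 0, "ay": 0, "az": 0}
    - {"gripper": 0.75, "tx": 0, "ty": -0.001, "tz": 0.004, "ax": 0, "ay": 0, "az": 0}
    - {"gripper": 1, "tx": 0, "ty": -0.001, "tz": 0.004, "ax": 0, "ay": 0, "az": 0}
    - {"gripper": 1, "tx": 0, "ty": -0.001, "tz": 0.004, "ax": 0, "ay": 0, "az": 0}
    - {"gripper": 1, "tx": 0, "ty": -0.001, "tz": 0.004, "ax": 0, "ay": 0, "az": 0}
    - {"gripper": 1, "tx": 0, "ty": -0.001, "tz": 0.004, "ax": 0, "ay": 0, "az": 0}
  squeeze: 60

```text
time_s: 3.73
ee_pos: [0.6072, -0.2274, 0.0086]
eef_rot: [[0.309, 0.951, 0.001], [0.951, -0.309, -0.001], [-0.0, 0.002, -1.0]]
wrist_force: [0.7, -0.2, 3.7]
finger_gap: 0.176
grip_force: 60.1
```

```bash
python3 p.py .5075 -.0545 .14 56
```

```text
(array([ 0.1337, -0.148 , -0.1317]), 'az', np.float64(16.02))
time_s 3.7333
ee_pos [0.6072, -0.2274, 0.0086]
wrist_force [0.7201, -0.1859, 3.7351]
finger_gap 0.1764
joints [-0.4458, 0.4338, 1.3988, 0.0, 1.3074, -0.1321]
eef_rot [[0.3086, 0.9512, 0.0014], [0.9512, -0.3086, -0.0006], [-0.0002, 0.0015, -1.0]]
```

>>> jog_arm:
  commands:
    - {"gripper": 1, "tx": 0, "ty": 0, "tz": -0.03, "ax": 0, "ay": 0, "az": 0}
    - {"gripper": 1, "tx": 0, "ty": 0, "tz": -0.065, "ax": 0, "ay": 0, "az": 0}
    - {"gripper": 1, "tx": 0, "ty": 0, "tz": -0.1, "ax": 0, "ay": 0, "az": 0}
    - {"gripper": 1, "tx": 0, "ty": 0, "tz": -0.132, "ax": 0, "ay": 0, "az": 0}
    - {"gripper": 1, "tx": 0.027, "ty": -0.03, "tz": -0.132, "ax": 0, "ay": 0, "az": 4}
    - {"gripper": 1, "tx": 0.054, "ty": -0.06, "tz": -0.132, "ax": 0, "ay": 0, "az": 8}
    - {"gripper": 1, "tx": 0.081, "ty": -0.09, "tz": -0.132, "ax": 0, "ay": 0, "az": 12}
    - {"gripper": 1, "tx": 0.108, "ty": -0.12, "tz": -0.132, "ax": 0, "ay": 0, "az": 16}
    - {"gripper": 1, "tx": 0.1337, "ty": -0.148, "tz": -0.132, "ax": 0, "ay": 0, "az": 16}
    - {"gripper": 1, "tx": 0.1337, "ty": -0.148, "tz": -0.132, "ax": 0, "ay": 0, "az": 16}
    - {"gripper": 1, "tx": 0.1337, "ty": -0.148, "tz": -0.132, "ax": 0, "ay": 0, "az": 16}
    - {"gripper": 1, "tx": 0.1337, "ty": -0.148, "tz": -0.132, "ax": 0, "ay": 0, "az": 16}

```text
time_s: 4.73
ee_pos: [0.5071, -0.0545, 0.1394]
eef_rot: [[0.558, 0.83, -0.0], [0.83, -0.558, -0.0], [-0.001, 0.0, -1.0]]
wrist_force: [0.4, -0.4, -0.4]
finger_gap: 0.173
grip_force: 59.5
```

```bash
python3 p.py .5075 -.0545 .115 56; python3 - <<'E'
from h import *
np.set_printoptions(precision=4,suppress=True)
im,d=snap('scene');cv2.imwrite('pics/g2.png',cv2.resize(im[130:250,180:320,::-1],(700,600),interpolation=cv2.INTER_CUBIC))
np.savez('pics/g2.npz',im=im,d=d)
E
```

```text
(array([0.0002, 0.0003, 0.0244]), 'az', np.float64(0.06))
time_s 4.7333
ee_pos [0.5071, -0.0545, 0.1394]
wrist_force [0.3674, -0.3933, -0.3516]
finger_gap 0.1727
joints [-0.2179, 0.0354, 1.6088, -0.0005, 1.4975, 0.3746]
eef_rot [[0.5584, 0.8296, -0.0002], [0.8296, -0.5584, -0.0005], [-0.0005, 0.0001, -1.0]]
```

View pics/g2.png

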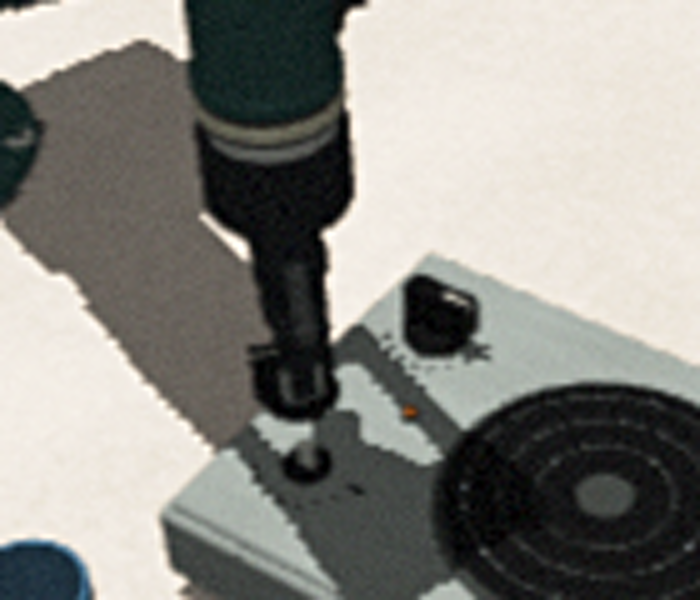

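The knob hangs in the grip with its skirt bottom at about (293,405), and the bare spindle and collar are below it at about (305,462). The knob looks slightly left of the spindle. I'll measure the relative offset by fitting the front rims of the skirt and collar with their known radii.

```bash
cat > rim.py <<'E'
from h import *
from scipy.optimize import least_squares
np.set_printoptions(precision=4,suppress=True)
def rim(im,col0,col1,row0,row1,z,r,thr,guess):
    # lowest dark->bright edge (subpixel) in each column
    g=cv2.resize(im.max(2)[row0:row1,col0:col1],None,fx=4,fy=4,interpolation=cv2.INTER_CUBIC).astype(int)
    P=[]
    for c in range(g.shape[1]):
        k=np.nonzero(g[:,c]<thr)[0]
        if len(k): P.append(ray('scene',col0+(c+.5)/4-.5,row0+(k.max()+1)/4-.5,z)[:2])
    P=np.array(P);f=lambda q:np.hypot(*(P-q).T)-r
    s=least_squares(f,guess,loss='soft_l1',f_scale=.001);return s.x,np.median(abs(s.fun)),len(P)
E
python3 - <<'E'
from rim import *
im=np.load('pics/g2.npz')['im']
g=im.max(2)
for n,a in(('skirt',g[203:217,228:252]),('collar',g[214:230,234:250])):
    print(n);print(a)
E
```

```text
skirt
[[109  90  47   6   0  16   6  12  25  24  17  18  20  20  25  55  43   6
   35  97 164 185 189 186]
 [103 105  67  14   5  15   5  32  47  44  24  12  17  11  30  66  47  13
   66 161 194 187 190 186]
 [107 110  63  10   8  16  15  26  65  64  32  24  19  17  21  68  51   7
   33 147 185 185 185 185]
 [106 105  63  12   7   7   9  22  68  63  29   7  12  14  24  63  55  13
   11  73 161 186 182 180]
 [103 109  67  16   0  11  10  17  56  61  32  11  15  16  16  55  51  20
    3  42 159 184 186 181]
 [106 108  77  35  13   7   7  16  56  67  44  16  19  23  13  47  45  26
    0  43 155 191 185 184]
 [109 106  82  34   9   9  12   9  31  72  48  23  24  32  39  33  22   5
    9  69 166 185 186 181]
 [103 108 105  75  35  16   8   0  22  44  49  38  36  30   4  16   3   4
   24 121 183 194 194 186]
 [105 104 100  99  77  45  10   0   9  18  15  17  15  14   0   9   9  30
   57 145 178 178 179 187]
 [108 103  98 111 123 107  55  14   7   0   8   0  10   4  10   8  20  72
   77  81  78  80  81 144]
 [102 101 107 153 187 190 140  73  55  33  17  17  22  31  20  19  44  69
   72  72 
[... 700 characters left out ...]
  43  42  61  72  71  73  71]
 [ 75  85 146 118  43  54  80  90  65  24  10  23  63  78  73  72]
 [ 71  65  64  34  15  46  78  93  72  32  11   6  55  69  69  73]
 [ 73  58  29   5   0  36  70  92  75  40  14   2  43  74  71  73]
 [ 71  67  36   8   7  11  23  51  56  25   0   4  47  70  74  76]
 [ 79  74  49   6  10  15  10  12  13  14   9  22  59  77  70  70]
 [ 75  76  60  32  13   7   5   0   6  14  24  49  68  73  66  74]
 [ 73  69  69  67  50  34  26  23  27  43  63  74  74  74  72  63]
 [ 63  72  76  79  73  66  56  62  68  78  69  73  76  70  69  51]
 [ 72  64  68  71  72  74  72  74  75  73  75  76  71  73  73  70]
 [125  56  54  74  69  68  71  74  73  69  74  74  55  62  68  71]]
```

```bash
cat > s.py <<'E'
from h import *
from scipy.optimize import fsolve
np.set_printoptions(precision=4,suppress=True)
p=bot.camera_params('scene');K=p['intrinsics'];T=np.linalg.inv(p['cam_to_world'])
t=np.linspace(0,2*np.pi,720)
def feat(q,z0,z1,r):
    W=np.concatenate([np.stack([q[0]+r*np.cos(t),q[1]+r*np.sin(t),0*t+z],1) for z in(z0,z1)])
    c=W@T[:3,:3].T+T[:3,3];u=K[0,2]+K[0,0]*c[:,0]/-c[:,2];v=K[1,2]+K[1,1]*-c[:,1]/-c[:,2]
    return np.array([(u.min()+u.max())/2,v.max(),np.ptp(u)])
def solve(m,z0,z1,r):
    q=fsolve(lambda q:feat(q,z0,z1,r)[:2]-m,[.507,-.055],epsfcn=1e-6);return q,feat(q,z0,z1,r)
k,fk=solve([238.85,214.0],.1308,.1388,.022);c,fc=solve([240.85,226.4],.075,.077,.015)
print('knob',k,fk,'collar',c,fc,'move',c-k)
E
python3 s.py
```

```text
knob [ 0.5044 -0.0547] [238.85   214.      16.4176] collar [ 0.5058 -0.0545] [240.85   226.4     10.6758] move [0.0014 0.0002]
```

>>> jog_arm:
  commands:
    - {"gripper": 1, "tx": 0.0005, "ty": 0.0011, "tz": 0.015, "ax": 0, "ay": 0, "az": 0}
    - {"gripper": 1, "tx": 0.0005, "ty": 0.0011, "tz": 0.025, "ax": 0, "ay": 0, "az": 0}
    - {"gripper": 1, "tx": 0.0005, "ty": 0.0011, "tz": 0.03, "ax": 0, "ay": 0, "az": 0}
    - {"gripper": 1, "tx": 0.0005, "ty": 0.0011, "tz": 0.034, "ax": 0, "ay": 0, "az": 0}
    - {"gripper": 1, "tx": 0.0005, "ty": 0.0011, "tz": 0.036, "ax": 0, "ay": 0, "az": 0}
    - {"gripper": 1, "tx": 0.0005, "ty": 0.0011, "tz": 0.036, "ax": 0, "ay": 0, "az": 0}
    - {"gripper": 1, "tx": 0.0005, "ty": 0.0011, "tz": 0.036, "ax": 0, "ay": 0, "az": 0}

```text
time_s: 5.37
ee_pos: [0.5086, -0.0547, 0.104]
eef_rot: [[0.559, 0.829, 0.0], [0.829, -0.559, -0.0], [0.0, 0.0, -1.0]]
wrist_force: [0.3, 0.3, -1.3]
finger_gap: 0.178
grip_force: 59.5
```

>>> jog_arm:
  commands:
    - {"gripper": 1, "tx": 0, "ty": 0, "tz": 0.001, "ax": 0, "ay": 0, "az": 0}
    - {"gripper": 1, "tx": 0, "ty": 0, "tz": 0.001, "ax": 0, "ay": 0, "az": 0}

```text
time_s: 5.53
ee_pos: [0.5086, -0.0545, 0.1032]
eef_rot: [[0.559, 0.829, 0.001], [0.829, -0.559, -0.0], [0.0, 0.001, -1.0]]
wrist_force: [-0.8, -0.0, -1.5]
finger_gap: 0.174
grip_force: 59.5
```

>>> jog_arm:
  commands:
    - {"gripper": 1, "tx": 0, "ty": 0, "tz": 0.001, "ax": 0, "ay": 0, "az": 0}
    - {"gripper": 1, "tx": 0, "ty": 0, "tz": 0.001, "ax": 0, "ay": 0, "az": 0}

```text
time_s: 5.7
ee_pos: [0.5084, -0.0544, 0.1019]
eef_rot: [[0.559, 0.829, 0.0], [0.829, -0.559, 0.0], [0.0, 0.0, -1.0]]
wrist_force: [-0.1, -0.0, -1.6]
finger_gap: 0.176
grip_force: 59.5
```

>>> jog_arm:
  commands:
    - {"gripper": 1, "tx": 0, "ty": 0, "tz": 0.001, "ax": 0, "ay": 0, "az": 0}
    - {"gripper": 1, "tx": 0, "ty": 0, "tz": 0.001, "ax": 0, "ay": 0, "az": 0}

```text
time_s: 5.87
ee_pos: [0.5085, -0.0545, 0.1013]
eef_rot: [[0.559, 0.829, 0.001], [0.829, -0.559, -0.0], [0.0, 0.001, -1.0]]
wrist_force: [-0.4, 0.3, 1.1]
finger_gap: 0.175
grip_force: 60.0
```

>>> jog_arm:
  commands:
    - {"gripper": 1, "tx": 0, "ty": 0, "tz": 0.001, "ax": 0, "ay": 0, "az": 0}
    - {"gripper": 1, "tx": 0, "ty": 0, "tz": 0.001, "ax": 0, "ay": 0, "az": 0}

```text
time_s: 6.03
ee_pos: [0.5087, -0.0545, 0.1011]
eef_rot: [[0.559, 0.829, 0.001], [0.829, -0.559, -0.0], [0.001, 0.001, -1.0]]
wrist_force: [-2.4, -0.3, 6.2]
finger_gap: 0.173
grip_force: 60.5
```

Contact is at the spindle top with about 6 N. Next I search by turning anticlockwise.

>>> jog_arm:
  commands:
    - {"gripper": 1, "tx": 0, "ty": 0, "tz": 0, "ax": 0, "ay": 0, "az": -4}
    - {"gripper": 1, "tx": 0, "ty": 0, "tz": 0, "ax": 0, "ay": 0, "az": -8}
    - {"gripper": 1, "tx": 0, "ty": 0, "tz": 0, "ax": 0, "ay": 0, "az": -12}
    - {"gripper": 1, "tx": 0, "ty": 0, "tz": 0, "ax": 0, "ay": 0, "az": -16}
    - {"gripper": 1, "tx": 0, "ty": 0, "tz": 0, "ax": 0, "ay": 0, "az": -20}

```text
time_s: 6.45
ee_pos: [0.5091, -0.0543, 0.1012]
eef_rot: [[0.238, 0.971, 0.002], [0.971, -0.238, 0.0], [0.001, 0.002, -1.0]]
wrist_force: [-0.6, 0.7, 4.3]
finger_gap: 0.175
grip_force: 60.3
```

>>> jog_arm:
  commands:
    - {"gripper": 1, "tx": 0, "ty": 0, "tz": 0, "ax": 0, "ay": 0, "az": -4}
    - {"gripper": 1, "tx": 0, "ty": 0, "tz": 0, "ax": 0, "ay": 0, "az": -8}
    - {"gripper": 1, "tx": 0, "ty": 0, "tz": 0, "ax": 0, "ay": 0, "az": -12}
    - {"gripper": 1, "tx": 0, "ty": 0, "tz": 0, "ax": 0, "ay": 0, "az": -16}
    - {"gripper": 1, "tx": 0, "ty": 0, "tz": 0, "ax": 0, "ay": 0, "az": -20}

```text
time_s: 6.87
ee_pos: [0.5091, -0.0546, 0.1008]
eef_rot: [[-0.109, 0.994, 0.002], [0.994, 0.109, -0.0], [-0.001, 0.002, -1.0]]
wrist_force: [-0.1, -0.0, 2.1]
finger_gap: 0.175
grip_force: 59.9
```

>>> jog_arm:
  commands:
    - {"gripper": 1, "tx": 0, "ty": 0, "tz": 0.001, "ax": 0, "ay": 0, "az": -3}
    - {"gripper": 1, "tx": 0, "ty": 0, "tz": 0.001, "ax": 0, "ay": 0, "az": -6}
    - {"gripper": 1, "tx": 0, "ty": 0, "tz": 0.001, "ax": 0, "ay": 0, "az": -10}

```text
time_s: 7.12
ee_pos: [0.509, -0.0546, 0.1003]
eef_rot: [[-0.279, 0.96, 0.002], [0.96, 0.279, -0.0], [-0.001, 0.002, -1.0]]
wrist_force: [-1.5, 0.3, 5.0]
finger_gap: 0.17
grip_force: 60.4
```

>>> jog_arm:
  commands:
    - {"gripper": 1, "tx": 0, "ty": 0, "tz": 0, "ax": 0, "ay": 0, "az": -4}
    - {"gripper": 1, "tx": 0, "ty": 0, "tz": 0, "ax": 0, "ay": 0, "az": -8}
    - {"gripper": 1, "tx": 0, "ty": 0, "tz": 0, "ax": 0, "ay": 0, "az": -12}

```text
time_s: 7.37
ee_pos: [0.5086, -0.0548, 0.0999]
eef_rot: [[-0.473, 0.881, 0.001], [0.881, 0.473, -0.001], [-0.001, 0.0, -1.0]]
wrist_force: [-2.3, -0.0, 5.6]
finger_gap: 0.178
grip_force: 60.3
```

>>> jog_arm:
  commands:
    - {"gripper": 1, "tx": 0, "ty": 0, "tz": 0, "ax": 0, "ay": 0, "az": -4}
    - {"gripper": 1, "tx": 0, "ty": 0, "tz": 0, "ax": 0, "ay": 0, "az": -8}
    - {"gripper": 1, "tx": 0, "ty": 0, "tz": 0, "ax": 0, "ay": 0, "az": -12}

```text
time_s: 7.62
ee_pos: [0.5083, -0.0553, 0.0998]
eef_rot: [[-0.646, 0.764, 0.0], [0.764, 0.646, -0.002], [-0.002, -0.001, -1.0]]
wrist_force: [-2.2, -2.2, 4.3]
finger_gap: 0.176
grip_force: 60.2
```

>>> jog_arm:
  commands:
    - {"gripper": 1, "tx": 0, "ty": 0, "tz": 0, "ax": 0, "ay": 0, "az": -4}
    - {"gripper": 1, "tx": 0, "ty": 0, "tz": 0, "ax": 0, "ay": 0, "az": -8}
    - {"gripper": 1, "tx": 0, "ty": 0, "tz": 0, "ax": 0, "ay": 0, "az": -12}

```text
time_s: 7.87
ee_pos: [0.5083, -0.0552, 0.0997]
eef_rot: [[-0.79, 0.613, 0.0], [0.613, 0.79, -0.002], [-0.001, -0.001, -1.0]]
wrist_force: [-1.5, -1.0, 3.0]
finger_gap: 0.179
grip_force: 60.2
```

>>> jog_arm:
  commands:
    - {"gripper": 1, "tx": 0, "ty": 0, "tz": 0, "ax": 0, "ay": 0, "az": -4}
    - {"gripper": 1, "tx": 0, "ty": 0, "tz": 0, "ax": 0, "ay": 0, "az": -8}
    - {"gripper": 1, "tx": 0, "ty": 0, "tz": 0, "ax": 0, "ay": 0, "az": -12}

```text
time_s: 8.12
ee_pos: [0.5082, -0.055, 0.0997]
eef_rot: [[-0.9, 0.435, 0.0], [0.435, 0.9, -0.001], [-0.001, -0.001, -1.0]]
wrist_force: [-1.9, -1.7, 4.1]
finger_gap: 0.179
grip_force: 60.3
```

```bash
python3 p.py .5083 -.0547 .0998 170; python3 -c "
from h import *
print(bot.read_state()['torque'])
im,d=snap('scene');cv2.imwrite('pics/g3.png',cv2.resize(im[170:250,190:290,::-1],(750,600),interpolation=cv2.INTER_CUBIC))"
```

```text
(array([ 0.0001,  0.0003, -0.0001]), 'az', np.float64(-15.79))
time_s 8.1167
ee_pos [0.5082, -0.055, 0.0997]
wrist_force [-1.8609, -1.701, 4.084]
finger_gap 0.1791
joints [-0.2181, 0.0659, 1.6589, -0.001, 1.4165, -1.3386]
eef_rot [[-0.9004, 0.4351, 0.0001], [0.4351, 0.9004, -0.001], [-0.0005, -0.0008, -1.0]]
[-0.12005872  0.44517019  0.01300931]
```

View pics/g3.png

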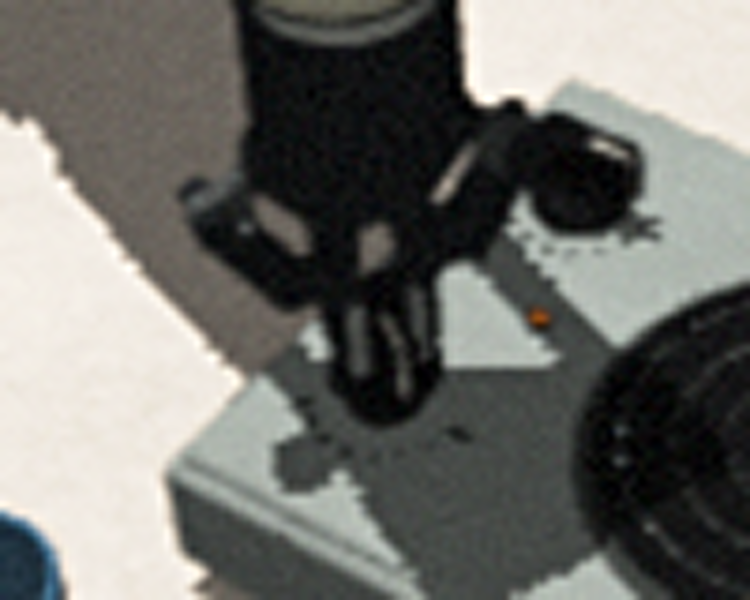

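The knob rests on the spindle top, with its skirt bottom at about (390,425) in the crop, and it hasn't dropped yet. It may be a little off axis, so I'll measure the skirt again at this yaw to separate the grip eccentricity.

```bash
python3 - <<'E'
from h import *
im,d=snap('scene');np.savez('pics/g3.npz',im=im,d=d)
print(im.max(2)[214:230,230:254])
E
```

```text
[[153 196 157  76  16  11  50  75  53  15   8  40  58  31  15  58  57  29
   68 165 184 183 187 181]
 [162 191 196 130  29  16  40  74  59  16   7  21  77  54  16  34  56  41
  102 171 189 189 190 184]
 [ 85 159 199 149  59  11  38  71  61  27  12  12  39  56  24  16  51  31
   68 166 188 187 187 189]
 [ 71 150 178 132  54  13  37  69  60  28   7   6  28  45  32  17  54  37
   35 157 192 189 188 188]
 [ 72  82  86  57  35   2  35  72  71  36  13  12  26  60  48  10  22   9
   28 150 182 175 180 177]
 [ 66  77  77  52  18   9  30  66  77  38   9   8  18  68  43   8  13   2
   17  61  85  80  81  76]
 [ 69  69  75  53  20   8  16  22  32  17   4   7  16  82  61  14   9  10
   26  59  69  68  71  67]
 [ 70  72  66  55  29  13   9  10   8  11  10   4  23  77  57  14   9  24
   44  62  72  68  71  75]
 [ 65  69  73  75  54  20   8  14  12  17   4   6  16  58  41  13  15  35
   61  74  74  72  75  67]
 [ 34  47  72  73  78  48  26   9  14  19   8  17   8  27  27  17  42  67
   71  76  71  70  71  77]
 [ 58  58  75  80  79  73  47  12   1  10  11   4  13  11   4  21  62  74
   73  71  76  73  75  69]
 [ 71  44  61  72  70  71  58  35  14  11   6  10   7  18  28  52  67  76
   71  66  70  75  75  69]
 [119  44  56  75  74  70  78  69  42  32  19  22  25  42  67  78  74  68
   73  69  69  65  74  75]
 [119  71  62  68  72  74  75  74  75  68  58  58  64  78  73  78  74  78
   72  54  28  38  60  72]
 [ 74  73  47  39  62  71  69  74  69  74  78  79  71  80  71  67  70  70
   76  71  56  37  41  56]
 [ 73  71  57  68  70  56  60  68  82  66  78  74  70  74  72  70  58  63
   67  76  74  72  77  71]]
```

```bash
cat > f.py <<'E'
from h import *
from scipy.optimize import least_squares
np.set_printoptions(precision=4,suppress=True)
def fit(c0,rows,z,r):
    P=np.array([ray('scene',c0+i,v,z)[:2] for i,v in enumerate(rows)])
    s=least_squares(lambda q:np.hypot(*(P-q).T)-r,[.507,-.045],loss='soft_l1',f_scale=.0007);print(s.x,'rms mm',1e3*np.sqrt(np.mean(s.fun**2)));return s.x
k1=fit(231,[209.45,210.43,211.25,212.5,213.25,213.45,213.75,213.98,213.99,214,213.75,213.5,213.45,212.75,211.2,210.5],.1308,.022)
k2=fit(235,[222.65,223.57,225.1,225.85,226.17,226.5,226.45,226.33,225.85,225.25,224.55,222.85,222.1],.0931,.022)
c=fit(237,[225.17,225.68,226.12,226.4,226.38,226.27,225.83,225.36,224.6],.075,.015)
def R(d): a=np.radians(d);return np.array([[np.cos(a),np.sin(a)],[np.sin(a),-np.cos(a)]])
R1,R2=R(56.06),R(154.2);t1=np.array([.5071,-.0545]);t2=np.array([.5082,-.055])
# k=t+b+R e
e=np.linalg.solve(R1-R2,(k1-t1)-(k2-t2));b=k1-t1-R1@e
print('ecc tool',e,'bias',b,'k2-collar',k2-c,'tcp target now',c-b-R2@e)
E
python3 f.py
```

```text
[ 0.5052 -0.0536] rms mm 0.9383331172715539
[ 0.5125 -0.0599] rms mm 2.3804332079509876
[ 0.5057 -0.0542] rms mm 0.30255336351479445
ecc tool [-0.003  -0.0048] bias [0.0037 0.0007] k2-collar [ 0.0068 -0.0057] tcp target now [ 0.5014 -0.0493]
```

The dark blob had merged with the collar, so that second fit isn't valid. The first fit and the lateral force both say to shift by about 1 mm towards -x,-y. I'll do that and continue with light pressure.

>>> jog_arm:
  commands:
    - {"gripper": 1, "tx": 0.0004, "ty": -0.001, "tz": 0, "ax": 0, "ay": 0, "az": 0}
    - {"gripper": 1, "tx": 0.0004, "ty": -0.001, "tz": 0, "ax": 0, "ay": 0, "az": 0}
    - {"gripper": 1, "tx": 0.0004, "ty": -0.001, "tz": 0, "ax": 0, "ay": 0, "az": 0}

```text
time_s: 8.47
ee_pos: [0.5082, -0.0552, 0.0996]
eef_rot: [[-0.898, 0.439, 0.002], [0.439, 0.898, 0.0], [-0.002, 0.001, -1.0]]
wrist_force: [-0.6, 0.1, 5.8]
finger_gap: 0.176
grip_force: 60.3
```

>>> jog_arm:
  commands:
    - {"gripper": 1, "tx": 0, "ty": 0, "tz": 0.001, "ax": 0, "ay": 0, "az": -4}
    - {"gripper": 1, "tx": 0, "ty": 0, "tz": 0.001, "ax": 0, "ay": 0, "az": -8}
    - {"gripper": 1, "tx": 0, "ty": 0, "tz": 0.001, "ax": 0, "ay": 0, "az": -8}

```text
time_s: 8.72
ee_pos: [0.508, -0.0558, 0.0987]
eef_rot: [[-0.952, 0.308, 0.001], [0.308, 0.952, -0.001], [-0.002, -0.001, -1.0]]
wrist_force: [-2.0, -1.6, 6.0]
finger_gap: 0.179
grip_force: 60.6
```

```bash
python3 -c "
from h import *
s=bot.read_state();print(s['torque'],s['tau'])"
```

```text
[-0.24689054  0.4133109  -0.04153013] [  0.90357285 -29.41570759 -27.3744303    0.59200594  -0.53887054
  -0.47067275]
```

The torque of about -0.04 N m suggests the knob has engaged and is carrying the spindle while binding. I'll ease it by turning back clockwise under the same pressure.

>>> jog_arm:
  commands:
    - {"gripper": 1, "tx": 0, "ty": 0, "tz": 0, "ax": 0, "ay": 0, "az": 3}
    - {"gripper": 1, "tx": 0, "ty": 0, "tz": 0, "ax": 0, "ay": 0, "az": 6}
    - {"gripper": 1, "tx": 0, "ty": 0, "tz": 0, "ax": 0, "ay": 0, "az": 6}

```text
time_s: 8.97
ee_pos: [0.5077, -0.0557, 0.0983]
eef_rot: [[-0.913, 0.408, 0.001], [0.408, 0.913, -0.001], [-0.001, -0.001, -1.0]]
wrist_force: [-2.2, -2.2, 5.6]
finger_gap: 0.179
grip_force: 60.2
```

>>> jog_arm:
  commands:
    - {"gripper": 1, "tx": 0, "ty": 0, "tz": 0, "ax": 0, "ay": 0, "az": 3}
    - {"gripper": 1, "tx": 0, "ty": 0, "tz": 0, "ax": 0, "ay": 0, "az": 6}
    - {"gripper": 1, "tx": 0, "ty": 0, "tz": 0, "ax": 0, "ay": 0, "az": 6}

```text
time_s: 9.22
ee_pos: [0.5075, -0.0558, 0.098]
eef_rot: [[-0.866, 0.5, 0.0], [0.5, 0.866, -0.001], [-0.001, -0.001, -1.0]]
wrist_force: [-2.1, -2.3, 4.4]
finger_gap: 0.175
grip_force: 60.2
```

```bash
python3 -c "
from h import *
s=bot.read_state();print(s['torque'],s['tau'])"
```

```text
[-0.43065954  0.34206859 -0.04500614] [  1.4284512  -30.11051059 -27.95349598   0.92612369  -0.4513129
   0.3306888 ]
```

>>> jog_arm:
  commands:
    - {"gripper": 1, "tx": 0.0003, "ty": -0.001, "tz": 0, "ax": 0, "ay": 0, "az": 0}
    - {"gripper": 1, "tx": 0.0003, "ty": -0.001, "tz": 0, "ax": 0, "ay": 0, "az": 3}
    - {"gripper": 1, "tx": 0.0003, "ty": -0.001, "tz": 0, "ax": 0, "ay": 0, "az": 6}
    - {"gripper": 1, "tx": 0.0003, "ty": -0.001, "tz": 0, "ax": 0, "ay": 0, "az": 6}

```text
time_s: 9.55
ee_pos: [0.5073, -0.056, 0.0979]
eef_rot: [[-0.81, 0.587, 0.001], [0.587, 0.81, 0.0], [-0.001, 0.001, -1.0]]
wrist_force: [0.6, -1.0, 2.1]
finger_gap: 0.175
grip_force: 60.1
```

>>> jog_arm:
  commands:
    - {"gripper": 1, "tx": 0, "ty": 0, "tz": 0.0005, "ax": 0, "ay": 0, "az": 3}
    - {"gripper": 1, "tx": 0, "ty": 0, "tz": 0.0005, "ax": 0, "ay": 0, "az": 6}
    - {"gripper": 1, "tx": 0, "ty": 0, "tz": 0.0005, "ax": 0, "ay": 0, "az": 6}

```text
time_s: 9.8
ee_pos: [0.5072, -0.0559, 0.0975]
eef_rot: [[-0.744, 0.668, 0.001], [0.668, 0.744, 0.0], [-0.001, 0.001, -1.0]]
wrist_force: [-0.1, -1.3, 3.3]
finger_gap: 0.173
grip_force: 60.2
```

```bash
python3 -c "
from h import *
s=bot.read_state();print(s['torque'],s['tau'])"
```

```text
[-0.28255432  0.01555781 -0.02350606] [  0.62843917 -30.38077354 -27.51003027   0.36911228   0.09212721
   0.34122286]
```

>>> jog_arm:
  commands:
    - {"gripper": 1, "tx": 0, "ty": 0, "tz": 0.001, "ax": 0, "ay": 0, "az": 0}
    - {"gripper": 1, "tx": 0, "ty": 0, "tz": 0.002, "ax": 0, "ay": 0, "az": 0}
    - {"gripper": 1, "tx": 0, "ty": 0, "tz": 0.002, "ax": 0, "ay": 0, "az": 0}

```text
time_s: 10.05
ee_pos: [0.5072, -0.0559, 0.096]
eef_rot: [[-0.745, 0.667, 0.001], [0.667, 0.745, 0.0], [-0.001, 0.001, -1.0]]
wrist_force: [-1.2, -0.6, 4.8]
finger_gap: 0.175
grip_force: 60.6
```

>>> jog_arm:
  commands:
    - {"gripper": 1, "tx": 0, "ty": 0, "tz": 0.001, "ax": 0, "ay": 0, "az": 0}
    - {"gripper": 1, "tx": 0, "ty": 0, "tz": 0.002, "ax": 0, "ay": 0, "az": 0}
    - {"gripper": 1, "tx": 0, "ty": 0, "tz": 0.002, "ax": 0, "ay": 0, "az": 0}

```text
time_s: 10.3
ee_pos: [0.5071, -0.0558, 0.0942]
eef_rot: [[-0.746, 0.666, 0.001], [0.666, 0.746, 0.0], [-0.001, 0.001, -1.0]]
wrist_force: [-1.6, -0.3, 6.4]
finger_gap: 0.177
grip_force: 60.7
```

>>> jog_arm:
  commands:
    - {"gripper": 1, "tx": 0, "ty": 0, "tz": 0.0005, "ax": 0, "ay": 0, "az": 2}
    - {"gripper": 1, "tx": 0, "ty": 0, "tz": 0.001, "ax": 0, "ay": 0, "az": 4}
    - {"gripper": 1, "tx": 0, "ty": 0, "tz": 0.001, "ax": 0, "ay": 0, "az": 4}

```text
time_s: 10.55
ee_pos: [0.5071, -0.0558, 0.0933]
eef_rot: [[-0.696, 0.718, 0.001], [0.718, 0.696, 0.0], [-0.001, 0.001, -1.0]]
wrist_force: [-1.4, -0.7, 8.5]
finger_gap: 0.179
grip_force: 60.8
```

```bash
python3 -c "
from h import *
s=bot.read_state();print(s['torque'],s['tau'])
im,d=snap('scene');cv2.imwrite('pics/g4.png',cv2.resize(im[170:250,190:290,::-1],(750,600),interpolation=cv2.INTER_CUBIC))"
```

```text
[-0.0979521   0.2679266  -0.06026005] [  0.43116113 -28.56129169 -26.54492676   0.31461655  -0.53806415
   0.18608243]
```

View pics/g4.png

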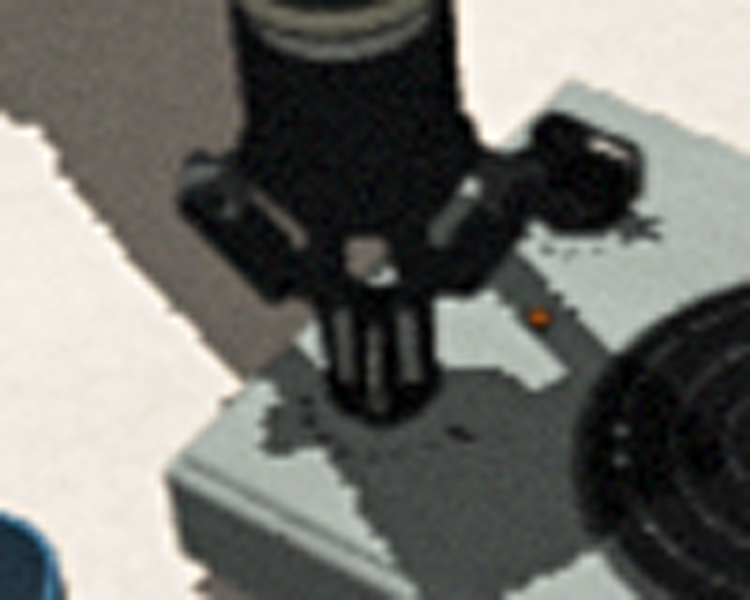

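The knob is coaxial with the collar, with its skirt bottom at about (385,425), and the tool has come down about 8 mm, so the spindle is in the bore. I'll continue: ease clockwise and press through the catch.

>>> jog_arm:
  commands:
    - {"gripper": 1, "tx": 0, "ty": 0, "tz": 0, "ax": 0, "ay": 0, "az": 3}
    - {"gripper": 1, "tx": 0, "ty": 0, "tz": 0.0005, "ax": 0, "ay": 0, "az": 6}
    - {"gripper": 1, "tx": 0, "ty": 0, "tz": 0.001, "ax": 0, "ay": 0, "az": 6}
    - {"gripper": 1, "tx": 0, "ty": 0, "tz": 0.001, "ax": 0, "ay": 0, "az": 6}

```text
time_s: 10.93
ee_pos: [0.507, -0.0558, 0.0919]
eef_rot: [[-0.618, 0.786, 0.001], [0.786, 0.618, 0.0], [-0.0, 0.001, -1.0]]
wrist_force: [-0.2, -1.1, 4.3]
finger_gap: 0.174
grip_force: 60.4
```

```bash
python3 -c "
from h import *
s=bot.read_state();print(s['torque'],s['tau'])"
```

```text
[-0.12841541  0.08066135 -0.04734759] [ 4.58844379e-01 -3.01820683e+01 -2.74960756e+01  3.03933369e-01
 -1.43985911e-01  1.25423909e-02]
```

>>> jog_arm:
  commands:
    - {"gripper": 1, "tx": 0, "ty": 0, "tz": 0.001, "ax": 0, "ay": 0, "az": 3}
    - {"gripper": 1, "tx": 0, "ty": 0, "tz": 0.0015, "ax": 0, "ay": 0, "az": 6}
    - {"gripper": 1, "tx": 0, "ty": 0, "tz": 0.002, "ax": 0, "ay": 0, "az": 6}
    - {"gripper": 1, "tx": 0, "ty": 0, "tz": 0.002, "ax": 0, "ay": 0, "az": 6}

```text
time_s: 11.27
ee_pos: [0.5069, -0.0558, 0.0889]
eef_rot: [[-0.533, 0.846, 0.0], [0.846, 0.533, 0.0], [0.0, 0.001, -1.0]]
wrist_force: [1.6, -0.9, 1.0]
finger_gap: 0.176
grip_force: 59.8
```

>>> jog_arm:
  commands:
    - {"gripper": 1, "tx": 0, "ty": 0, "tz": 0.0005, "ax": 0, "ay": 0, "az": 0}
    - {"gripper": 1, "tx": 0, "ty": 0, "tz": 0.001, "ax": 0, "ay": 0, "az": 0}
    - {"gripper": 1, "tx": 0, "ty": 0, "tz": 0.0015, "ax": 0, "ay": 0, "az": 0}

```text
time_s: 11.52
ee_pos: [0.5069, -0.0558, 0.0875]
eef_rot: [[-0.531, 0.847, 0.0], [0.847, 0.531, 0.001], [0.0, 0.0, -1.0]]
wrist_force: [1.7, -0.5, 0.3]
finger_gap: 0.175
grip_force: 59.7
```

```bash
python3 -c "
from h import *
s=bot.read_state();print(s['torque'],s['tau'])"
```

```text
[-0.04609766 -0.27610818  0.034229  ] [ 1.21246227e-01 -3.20673287e+01 -2.81400973e+01  1.86241872e-02
  5.29245213e-01 -1.19940093e-02]
```

>>> jog_arm:
  commands:
    - {"gripper": 1, "tx": 0, "ty": 0, "tz": 0.001, "ax": 0, "ay": 0, "az": 0}
    - {"gripper": 1, "tx": 0, "ty": 0, "tz": 0.002, "ax": 0, "ay": 0, "az": 0}
    - {"gripper": 1, "tx": 0, "ty": 0, "tz": 0.002, "ax": 0, "ay": 0, "az": 0}
    - {"gripper": 1, "tx": 0, "ty": 0, "tz": 0.002, "ax": 0, "ay": 0, "az": 0}

```text
time_s: 11.85
ee_pos: [0.5068, -0.0558, 0.0855]
eef_rot: [[-0.531, 0.848, -0.0], [0.848, 0.531, 0.001], [0.0, 0.0, -1.0]]
wrist_force: [1.3, -0.9, -0.2]
finger_gap: 0.173
grip_force: 59.6
```

>>> jog_arm:
  commands:
    - {"gripper": 1, "tx": 0, "ty": 0, "tz": 0.001, "ax": 0, "ay": 0, "az": 0}
    - {"gripper": 1, "tx": 0, "ty": 0, "tz": 0.001, "ax": 0, "ay": 0, "az": 0}
    - {"gripper": 1, "tx": 0, "ty": 0, "tz": 0.001, "ax": 0, "ay": 0, "az": 0}

```text
time_s: 12.1
ee_pos: [0.5068, -0.0558, 0.0855]
eef_rot: [[-0.53, 0.848, 0.0], [0.848, 0.53, 0.0], [0.0, 0.0, -1.0]]
wrist_force: [-0.2, 0.4, 4.7]
finger_gap: 0.176
grip_force: 60.3
```

>>> jog_arm:
  commands:
    - {"gripper": 1, "tx": 0, "ty": 0, "tz": 0.001, "ax": 0, "ay": 0, "az": 0}
    - {"gripper": 1, "tx": 0, "ty": 0, "tz": 0.002, "ax": 0, "ay": 0, "az": 0}
    - {"gripper": 1, "tx": 0, "ty": 0, "tz": 0.002, "ax": 0, "ay": 0, "az": 0}
    - {"gripper": 1, "tx": 0, "ty": 0, "tz": 0.002, "ax": 0, "ay": 0, "az": 0}

```text
time_s: 12.43
ee_pos: [0.5068, -0.0558, 0.0855]
eef_rot: [[-0.531, 0.848, 0.001], [0.848, 0.531, 0.0], [-0.0, 0.001, -1.0]]
wrist_force: [-4.3, 1.8, 14.2]
finger_gap: 0.171
grip_force: 61.6
```

The knob is solid at the expected home height (0.0855, against 0.0856 predicted) under about 15 N. I'll relax the pressure and turn to off.

>>> jog_arm:
  commands:
    - {"gripper": 1, "tx": 0, "ty": 0, "tz": -0.0025, "ax": 0, "ay": 0, "az": 0}
    - {"gripper": 1, "tx": 0, "ty": 0, "tz": -0.0025, "ax": 0, "ay": 0, "az": -4}
    - {"gripper": 1, "tx": 0, "ty": 0, "tz": -0.0025, "ax": 0, "ay": 0, "az": -8}
    - {"gripper": 1, "tx": 0, "ty": 0, "tz": -0.0025, "ax": 0, "ay": 0, "az": -12}
    - {"gripper": 1, "tx": 0, "ty": 0, "tz": -0.0025, "ax": 0, "ay": 0, "az": -16}
    - {"gripper": 1, "tx": 0, "ty": 0, "tz": -0.0025, "ax": 0, "ay": 0, "az": -20}
    - {"gripper": 1, "tx": 0, "ty": 0, "tz": -0.0025, "ax": 0, "ay": 0, "az": -24}

```text
time_s: 13.02
ee_pos: [0.5069, -0.0558, 0.0855]
eef_rot: [[-0.831, 0.556, 0.0], [0.556, 0.831, 0.0], [-0.0, 0.0, -1.0]]
wrist_force: [1.0, 0.3, 3.3]
finger_gap: 0.176
grip_force: 60.2
```

>>> jog_arm:
  commands:
    - {"gripper": 1, "tx": 0, "ty": 0, "tz": 0, "ax": 0, "ay": 0, "az": -4}
    - {"gripper": 1, "tx": 0, "ty": 0, "tz": 0, "ax": 0, "ay": 0, "az": -8}
    - {"gripper": 1, "tx": 0, "ty": 0, "tz": 0, "ax": 0, "ay": 0, "az": -12}
    - {"gripper": 1, "tx": 0, "ty": 0, "tz": 0, "ax": 0, "ay": 0, "az": -16}
    - {"gripper": 1, "tx": 0, "ty": 0, "tz": 0, "ax": 0, "ay": 0, "az": -20}
    - {"gripper": 1, "tx": 0, "ty": 0, "tz": 0, "ax": 0, "ay": 0, "az": -24}

```text
time_s: 13.52
ee_pos: [0.5069, -0.0559, 0.0855]
eef_rot: [[-0.985, 0.17, 0.0], [0.17, 0.985, 0.0], [-0.0, 0.0, -1.0]]
wrist_force: [1.4, 0.3, 4.2]
finger_gap: 0.174
grip_force: 60.2
```

```bash
python3 p.py .507 -.0558 .0855 189.4; python3 -c "
from h import *
s=bot.read_state();print(s['torque'],s['tau'])"
```

```text
(array([-0.0001,  0.0001,  0.    ]), 'az', np.float64(-19.18))
time_s 13.5167
ee_pos [0.5069, -0.0559, 0.0855]
wrist_force [1.3761, 0.2752, 4.2241]
finger_gap 0.1736
joints [-0.2212, 0.0749, 1.679, 0.0003, 1.3873, -1.6214]
eef_rot [[-0.9855, 0.1698, 0.0004], [0.1698, 0.9855, 0.0002], [-0.0004, 0.0003, -1.0]]
[ 0.07535805 -0.02821931 -0.08549687] [ -0.24451361 -30.56473732 -27.29773343  -0.20466073   0.06660086
   0.64558357]
```

>>> jog_arm:
  commands:
    - {"gripper": 1, "tx": 0, "ty": 0, "tz": 0, "ax": 0, "ay": 0, "az": -4}
    - {"gripper": 1, "tx": 0, "ty": 0, "tz": 0, "ax": 0, "ay": 0, "az": -8}
    - {"gripper": 1, "tx": 0, "ty": 0, "tz": 0, "ax": 0, "ay": 0, "az": -12}
    - {"gripper": 1, "tx": 0, "ty": 0, "tz": 0, "ax": 0, "ay": 0, "az": -16}
    - {"gripper": 1, "tx": 0, "ty": 0, "tz": 0, "ax": 0, "ay": 0, "az": -19}
    - {"gripper": 1, "tx": 0, "ty": 0, "tz": 0, "ax": 0, "ay": 0, "az": -19}
    - {"gripper": 1, "tx": 0, "ty": 0, "tz": 0, "ax": 0, "ay": 0, "az": -19}

```text
time_s: 14.1
ee_pos: [0.5069, -0.0559, 0.0855]
eef_rot: [[-0.988, -0.156, 0.0], [-0.156, 0.988, 0.0], [-0.0, 0.0, -1.0]]
wrist_force: [-0.1, -0.4, 3.0]
finger_gap: 0.177
grip_force: 60.2
```

```bash
python3 p.py .507 -.0558 .0855 189.4; python3 -c "
from h import *
s=bot.read_state();print(s['torque'])"
```

```text
(array([-0.0001,  0.0001,  0.    ]), 'az', np.float64(-0.45))
time_s 14.1
ee_pos [0.5069, -0.0559, 0.0855]
wrist_force [-0.0756, -0.393, 2.9677]
finger_gap 0.1767
joints [-0.2212, 0.0749, 1.679, 0.0002, 1.3874, -1.9482]
eef_rot [[-0.9878, -0.1556, 0.0004], [-0.1556, 0.9878, 0.0001], [-0.0004, 0.0, -1.0]]
[ 0.09866042 -0.03136039 -0.03117375]
```

>>> jog_arm:
  commands:
    - {"gripper": 0.6, "tx": 0, "ty": 0, "tz": 0, "ax": 0, "ay": 0, "az": 0}
    - {"gripper": 0.6, "tx": 0, "ty": 0, "tz": 0, "ax": 0, "ay": 0, "az": 0}
    - {"gripper": 0.6, "tx": 0, "ty": 0, "tz": 0, "ax": 0, "ay": 0, "az": 0}
    - {"gripper": 0.6, "tx": 0, "ty": 0, "tz": 0, "ax": 0, "ay": 0, "az": 0}
    - {"gripper": 0.6, "tx": 0, "ty": 0, "tz": -0.015, "ax": 0, "ay": 0, "az": 0}
    - {"gripper": 0.6, "tx": 0, "ty": 0, "tz": -0.045, "ax": 0, "ay": 0, "az": 0}
    - {"gripper": 0.6, "tx": 0, "ty": 0, "tz": -0.08, "ax": 0, "ay": 0, "az": 0}
    - {"gripper": 0.6, "tx": 0, "ty": 0, "tz": -0.12, "ax": 0, "ay": 0, "az": 0}
    - {"gripper": 0.6, "tx": 0, "ty": -0.04, "tz": -0.13, "ax": 0, "ay": 0, "az": 0}
    - {"gripper": 0.6, "tx": 0, "ty": -0.08, "tz": -0.13, "ax": 0, "ay": 0, "az": 0}
    - {"gripper": 0.6, "tx": 0, "ty": -0.12, "tz": -0.13, "ax": 0, "ay": 0, "az": 0}
    - {"gripper": 0.6, "tx": 0, "ty": -0.16, "tz": -0.13, "ax": 0, "ay": 0, "az": 0}

```text
time_s: 15.1
ee_pos: [0.532, -0.2154, 0.2157]
eef_rot: [[-0.988, -0.158, 0.001], [-0.158, 0.988, -0.0], [-0.001, -0.0, -1.0]]
wrist_force: [0.9, -0.2, -0.8]
finger_gap: 0.4
grip_force: 0.0
```

>>> jog_arm:
  commands:
    - {"gripper": 0.6, "tx": 0, "ty": 0, "tz": 0, "ax": 0, "ay": 0, "az": 0}
    - {"gripper": 0.6, "tx": 0, "ty": 0, "tz": 0, "ax": 0, "ay": 0, "az": 0}

```text
time_s: 15.27
ee_pos: [0.5314, -0.2158, 0.214]
eef_rot: [[-0.988, -0.153, -0.002], [-0.153, 0.988, 0.001], [0.002, 0.002, -1.0]]
wrist_force: [0.2, -0.2, 0.4]
finger_gap: 0.4
grip_force: 0.0
```

```bash
python3 - <<'E'
from h import *
np.set_printoptions(precision=4,suppress=True)
im,d=snap('top');w=pts('top',d)
for n,u in(('knob',312),('timer',267)):
    m=np.zeros(d.shape,bool);m[222:252,u-14:u+14]=1
    H=w[m&(w[...,2]>.104)&(w[...,2]<.13)];print(n,len(H),np.median(H[:,2]),H.mean(0),cv2.minAreaRect((H[:,:2]*1000).astype(np.float32)))
A=cv2.resize(im[205:265,245:325,::-1],(400,300),interpolation=cv2.INTER_CUBIC)
im,d=snap('scene');B=cv2.resize(im[170:245,210:310,::-1],(400,300),interpolation=cv2.INTER_CUBIC)
cv2.imwrite('pics/end.png',np.hstack([A,B]))
E
```

```text
knob 94 0.11019367538764124 [ 0.5109 -0.0545  0.1104] ((510.4276428222656, -54.53667068481445), (43.785526275634766, 15.879674911499023), 6.198156833648682)
timer 94 0.11015441904169676 [0.4891 0.0738 0.1101] ((488.9046936035156, 73.82123565673828), (43.485504150390625, 16.20426368713379), 10.68964672088623)
```

View pics/end.png

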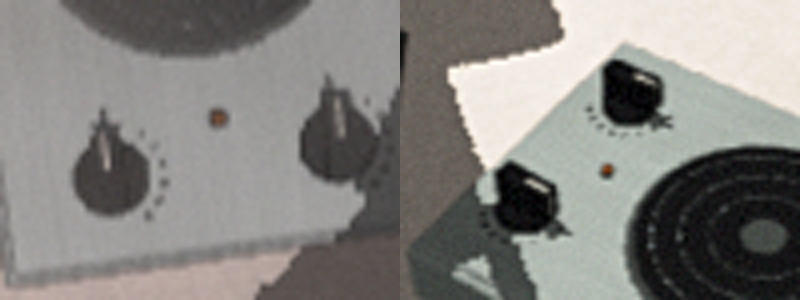

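Both knobs stand at the same height (0.1102 m). The heat knob, at about (338,130) in the left half, points at its off mark like the timer knob, a few degrees apart and well within tolerance.

```bash
python3 -c "
from workcell import bot
print(bot.sign_off())"
```

```text
the job is handed in; nothing more can be done
None
```

I handed the job in at about 15 s of the 64 s allowed: the heat knob is snapped fully home, pointing at off to within about 5° (limit 11°), and released; the other knob and the things on the table were not touched.

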